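Hold the microscope's specimen carriage out at the loading mark

ROBOT

A 6-joint arm with a two-finger parallel gripper is mounted at the origin on the work surface. World frame = base frame: x ahead of the robot, y to its left, z up, the work surface at z = 0. Lengths are in m, angles in rad, forces in N, time in s.
With the tool pointing down it reaches from about 0.325 to 0.85 m from the base axis. Payload 15.5 kg.
Tool frame: the origin (TCP) lies midway between the tips of the shut fingers; the grasp point (between the pads) lies 19 mm behind it (manip.hold_point_z is the distance from the TCP to the grasp point, in m); z points along the fingers, y is the direction in which the jaws open and shut (so a half turn about z gives the same grasp; the last joint's range is limited). The gripper opens to 91 mm and grips with 3 to 60 N. Pads are 32 mm wide; open, the fingers measure 118 mm over their backs; the gripper's body (76 mm by 178 mm) begins 60 mm behind the grasp point.
Start: joints at [-1.395, 0.494, 1.345, -0, 1.302, -0.096], TCP at [0.168, -0.602, 0.214] pointing down, gripper open.
Joint ranges: [-2.91, 2.91], [-0.82, 2.16], [0.22, 2.67], [-1.22, 4.37], [0.12, 2.79], [-3.08, 3.08]. Speed limits (rad/s): [1.89, 1.89, 2.57, 3.01, 3.01, 3.01].

INTERFACE

Orientations are given as a unit quaternion [x, y, z, w].
In Python, from cell import readout, viewer, manip, cut_out gives the robot as it stands.
- The arm moves only by the tool step_arm, never from a script. Its argument "series" is one flat list of numbers, 4 for each row, row after row: the shift along the tool's x, y, z in mm, then the turn about the tool's z in degrees. In form: [dx, dy, dz, turn, dx, dy, dz, turn, ...]. A call has 1 to 10 rows; each row shifts and turns the commanded pose from where the row before left it, along the tool's axes as they then stand; what a row does not reach is not made up. A row lasts 1/8 s, in which the tool goes at most 62.5 mm and 10.7 degrees, less where a joint would pass 70% of its speed; a pose out of reach is approached as far as the arm can. A call is refused whole if a number of a shift passes 62.5 or a number of a turn 10.7, either way. A call with a gripper value outside its range is refused whole. "claw" is the closure, from 0 (fully open) to 1 (shut), set as the call begins (left out, the last holds). The fingers move at their own pace and stop on an object; "newtons" is the grip in N (left out, the last holds). Time passes only in rows, so rows that do not move let the fingers close. It gives the time, the measured TCP pose, the force and the opening at its end, in the units of the state.
- readout.get_obs(): the state, without advancing time (a new reading comes with each control period).
- viewer.read_camera(name): name is "side" or "top"; returns a dict with "image" (420x560x3 uint8, red, green, blue), "intrinsics" (3x3 intrinsics, pixels), "distortion" ([k1, k2, p1, p2, k3] as OpenCV has them; the pictures are not rectified), "rvec" (rotation vector, rad) and "tvec" (3), from world to camera coordinates, as OpenCV has them. Camera axes: x right, y down, z forward; pixel columns grow to the right and rows downward; lengths in m; the calibration is good to about 2 mm. A picture is of the moment at which its call begins. There is no depth.
- manip.sign_off(): hands the job in, once; it reports no verdict.
Trained networks look in the newest picture that a camera, given by its name, has taken for a name from the list of things; names that differ only in an ending like _2 or _b are one class to them, and where a whole thing is asked for, a point or a joint stands for the part that bears it (a point fixed in the world has none). Each returns a list of dicts, best first, with "conf" (0 to 1); they miss things now and then, are a little off and sometimes report something else, mostly with a low value. They report only what shows in the picture. A call takes as long as a camera call.
- cut_out(camera, query): "pixels" (420x560 bool, what is visible of it) and "bbox" ([centre column, centre row, width, height] in pixels, round what is visible of it).
The state is a dict: "t": time; "qpos": joint angles; "qd": joint speeds; "joint_efforts": joint torques, N m; "position": TCP position; "tool_rot": TCP orientation; "ft_force": force on the tool from outside, world axes, zero at the start; "wrist_torque": the same for the moment, N m; "opening": finger opening in m.
Only numpy, scipy, OpenCV 4.12 (cv2) and the standard library are available. Lean on these libraries where they do the work, as an engineer would, in place of code of your own. Each camera call takes 0.05 s, during which the arm holds its last target. There are 200 camera calls.

TASK

Lift the sprung index plunger on the microscope's specimen carriage right up by its knob so that its pin is out of the seat hole, then, keeping it up all the way, draw the carriage out along its rail until the carriage's pointer is level with the marker on the base edge. Finish while holding it there, plunger fully up and knob still in the grip, because both springs would pull back and a colleague is about to change the dish. Leave the marker and the dishes and beaker standing around as they are.

Things in the scene. Friction and masses are not known exactly. Their poses are not given: they have to be found in the camera images.
- shuttle: Fixed black microscope on a long low base with a rail for a sliding steel carriage. Origin on the table, below the rail's centre line; +x: the way the carriage is drawn out (level, away from the microscope), z up. Base plate x -180 to 260, y -75 to 75 mm, 10 mm thick; rail top at z 28 mm. Microscope: x -320 to -54 mm, about 370 mm high, over the dish on the carriage; keep the hand clear of it.
- carriage (a joint): How far the carriage (steel plate 250 x 90 mm, top 40 mm above the table; dish at the microscope end, index plunger near the outer end) is drawn out along shuttle's +x, m: 0 home (start) to 0.13. A spring pulls it home, 2.2 N at 0 and 22 N/m more, with light drag. It is locked while the plunger's pin is in the seat hole.
- plunger (a joint): How far the index plunger is lifted straight up, in m: 0 seated (start) to 0.014 at its upper stop, fully back. Spring about 5 N at 0, 9 N at the stop, pushing it down. The pin, 9 mm across, reaches 8 mm into the seat hole in the rail, so it is out of the hole above 0.008.
- knob: The plunger's knob: dark steel upright cylinder, 28 mm diameter, 24 mm high; origin at the centre of its underside, 64 mm above the table when seated. Below it a round housing 22 mm in diameter, top 60 mm above the table. At home it is 60 mm along +x of shuttle's origin, on the centre line. Grip its sides from above; it moves with plunger and carriage.
- knob_mid (a point): Middle of the knob (on its axis, 12 mm above its underside; 76 mm above the table when seated), where to grip it.
- pointer (a point): Tip of the carriage's pointer, a small steel finger 4 mm wide with a black line on top, sticking out of the carriage's long edge on the shuttle -y side, 35 mm above the table, 60 mm nearer the microscope than the knob's axis. It moves with the carriage; its axes are those of shuttle.
- mark (a point): Inner face of the marker's ridge (4 mm wide, black line on top) at pointer height. The marker is a steel block 14 x 16 x 30 mm clamped on the base's -y edge beside the engraved scale, 60 to 110 mm along +x from the pointer's start. Pointer and mark are level when their x along shuttle is equal; the pointer passes it with 3 mm side gap. Axes as shuttle.
- dish_a: Bystander: loose closed clear specimen dish, 92 mm diameter, 16 mm high, origin at the centre of its underside.
- dish_b: Bystander: another such dish.
- dish_c: Bystander: another such dish, on the robot's side of the rail.
- beaker: Bystander: loose clear beaker of capped tubes, 72 mm diameter, 116 mm high with the caps, origin at the centre of its underside.

How it is judged:
By the outcome, as a careful person would: the job done as asked, in the order asked, and still so for the second after the job is handed in, while the arm keeps its last pose, push and grip.
It also fails if it takes over 38 s, if anything falls off the work surface, if the arm or the gripper's body presses on something with over 40 N, if the wrist force passes 120 N, or if a joint passes its speed limit or range.

## Working session

There is one attempt and no reset: what is moved stays moved. The work goes in short steps, Python scripts to look and compute and a tool call to move; the robot and the scene stay as the last step left them, time stands still between calls to the robot, and variables do not carry over. Pictures are saved under pics/ and viewed, about 8 in all and at most 12, crops included, and the job is handed in when it is done.

Besides the shell and the picture viewer there is one more tool, called after "Call:" as name(argument=value, ...) on one line, values as JSON. step_arm: Moves the arm, as the interface text tells. Its arguments: {"type":"object","properties":{"series":{"type":"array","items":{"type":"number"}},"claw":{"type":"number"},"newtons":{"type":"number"}},"required":["series"]}

```bash
mkdir -p pics; python3 - <<'E'
from cell import readout, viewer, manip, cut_out
import cv2, numpy as np
print(readout.get_obs(), manip.hold_point_z)
for n in("side","top"):
    c=viewer.read_camera(n); cv2.imwrite(f"pics/{n}0.png",c["image"][:,:,::-1])
    print(n,c["intrinsics"].tolist(),c["distortion"],c["rvec"],c["tvec"])
    R=cv2.Rodrigues(np.array(c["rvec"],float))[0];print("campos",-R.T@np.array(c["tvec"]).ravel())
    for q in("knob","pointer","mark","shuttle","carriage","dish_a","beaker"):
        print(q,[(round(d["conf"],2),np.round(d["bbox"],1).tolist(),int(d["pixels"].sum())) for d in cut_out(n,q)])
E
```

```text
{'t': 0.0, 'qpos': array([-1.39448565e+00,  4.94177125e-01,  1.34615086e+00,  1.96563282e-05,
        1.30249158e+00, -9.54885763e-02]), 'qd': array([-0.00095126, -0.00108915,  0.00062724,  0.00122071, -0.00059506,
       -0.00073179]), 'joint_efforts': array([-4.10423818e-03, -8.78844166e+01, -3.81864846e+01,  7.03693810e-02,
        5.33006899e-02, -6.23529832e-05]), 'position': array([ 0.16773868, -0.60166727,  0.21333535]), 'tool_rot': array([ 9.90780016e-01,  1.35479085e-01, -1.53163981e-05, -6.13336393e-04]), 'ft_force': array([-0.57297517, -0.19584275,  0.75665392]), 'wrist_torque': array([-0.02106218,  0.00170699, -0.03902829]), 'opening': 0.09127807118820915} 0.0188
side [[460.1771273627757, 0.0, 280.31420120871144], [0.0, 460.1771273627757, 209.1470197935538], [0.0, 0.0, 1.0]] [-0.00146537  0.          0.          0.          0.        ] [ 2.28778368 -0.09465174  0.01790863] [-0.57502388  0.13886441  0.90244146]
campos [ 0.54226558 -0.62966681  0.68833432]
knob []
pointer [(0.96, [250.1, 282.6, 69.9, 118.1], 4023)]
mark [(0.63, [294.6, 243.3, 11.9, 12.4], 115)]
shuttle [(0.
[... 392 characters left out ...]
31127, 209.91733682146454], [0.0, 0.0, 1.0]] [-0.08723994  0.          0.          0.          0.        ] [ 2.14242032 -2.17019595  0.19431208] [0.09971876 0.58037713 0.89457419]
campos [0.44114292 0.1203736  0.96847692]
knob []
pointer [(0.95, [339.7, 245.4, 123.4, 72.1], 4708)]
mark [(0.6, [303.2, 197.1, 11.3, 11.3], 72)]
shuttle [(0.6, [355.9, 248.2, 306.1, 141.2], 21624)]
carriage [(0.66, [341.6, 242.6, 119.2, 71.3], 4571)]
dish_a [(0.71, [341.8, 168.1, 42.5, 42.2], 1344), (0.66, [273.2, 299.2, 44.3, 48.9], 1546), (0.62, [194.1, 158.5, 37.1, 44.2], 1302), (0.61, [275.2, 147.6, 44.1, 47.8], 1393)]
beaker [(0.57, [193.0, 159.1, 37.4, 45.1], 1301), (0.54, [341.5, 169.3, 39.8, 41.6], 1372)]
```

View pics/side0.png

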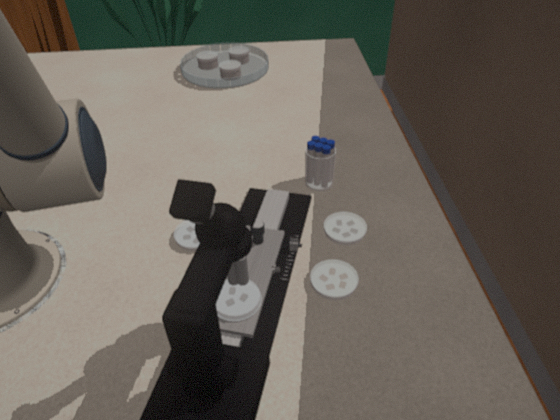

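View pics/top0.png

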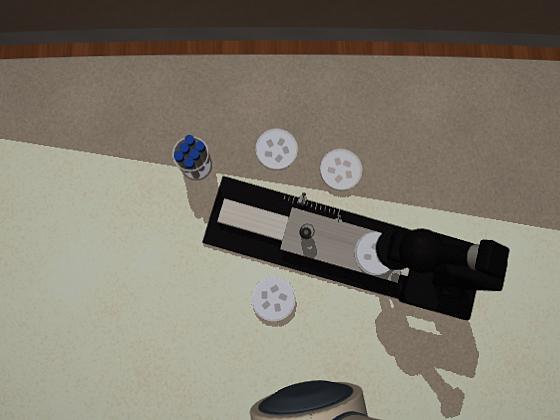

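Side view: knob near (258,230), marker near (294,243), pointer near (277,268). Top view: knob near (307,232), marker near (303,198), and base outer corners near (222,177) and (204,242). I'll enlarge both to read these more exactly.

```bash
python3 - <<'E'
import cv2
t=cv2.imread("pics/top0.png");s=cv2.imread("pics/side0.png")
a=cv2.resize(t[165:285,195:355],None,fx=5,fy=5,interpolation=cv2.INTER_CUBIC)
b=cv2.resize(s[180:300,220:340],None,fx=5,fy=5,interpolation=cv2.INTER_CUBIC)
cv2.imwrite("pics/a.png",cv2.convertScaleAbs(a,alpha=1.5,beta=20));cv2.imwrite("pics/b.png",cv2.convertScaleAbs(b,alpha=1.5,beta=20))
E
```

```text
(no output)
```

View pics/a.png

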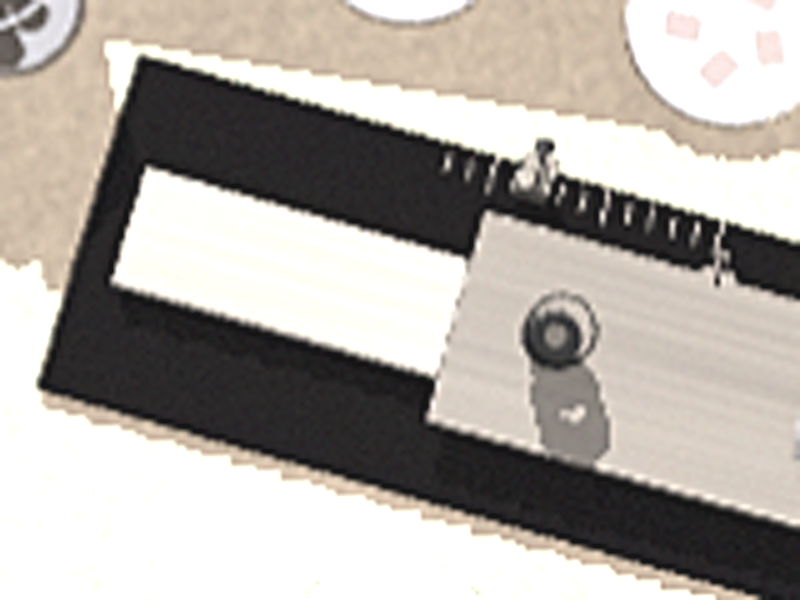

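View pics/b.png

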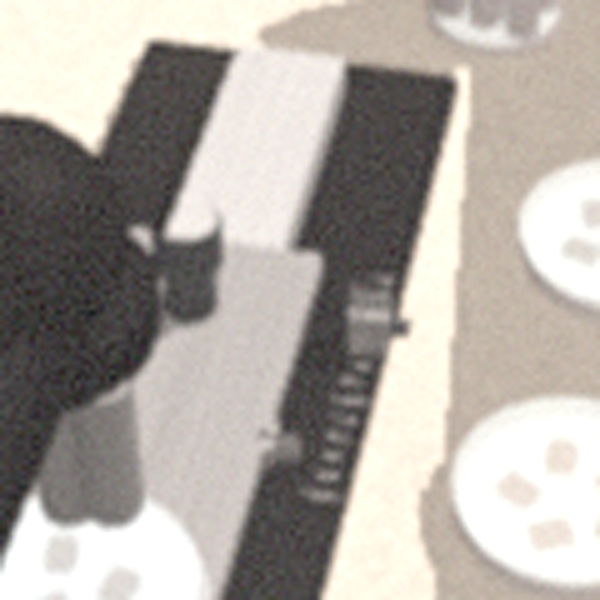

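```bash
cat > h.py <<'E'
import cv2, numpy as np
from cell import readout, viewer, manip, cut_out
def cam(n): return viewer.read_camera(n)
def proj(c,P): return cv2.projectPoints(np.array(P,float).reshape(-1,3),np.array(c["rvec"],float),np.array(c["tvec"],float),c["intrinsics"],np.array(c["distortion"]))[0].reshape(-1,2)
def atz(c,uv,z):
    n=cv2.undistortPoints(np.array(uv,float).reshape(-1,1,2),c["intrinsics"],np.array(c["distortion"])).reshape(-1,2)
    R=cv2.Rodrigues(np.array(c["rvec"],float))[0];t=np.array(c["tvec"],float).ravel();o=-R.T@t
    d=np.c_[n,np.ones(len(n))]@R
    return o+d*((np.broadcast_to(z,len(n))-o[2])/d[:,2])[:,None]
def w(p,l): x,y,a=p; l=np.array(l,float);return np.c_[x+np.cos(a)*l[:,0]-np.sin(a)*l[:,1],y+np.sin(a)*l[:,0]+np.cos(a)*l[:,1],l[:,2]]
def inv(p,P): x,y,a=p;d=P-[x,y,0];return np.c_[np.cos(a)*d[:,0]+np.sin(a)*d[:,1],-np.sin(a)*d[:,0]+np.cos(a)*d[:,1],d[:,2]]
E
cat > fit.py <<'E'
from h import *
from scipy.optimize import least_squares
T=cam("top");S=cam("side")
ft=lambda l:(np.array(l,float)+.5)/5-.5+[195,165]
fs=lambda l:(np.array(l,float)+.5)/5-.5+[220,180]
t=ft([[138,57],[40,385],[487,210],[430,420],[555,335]]);s=fs([[455,75],[150,42],[323,252]])
def loc(e): return [[.26,-.075,.01],[.26,.075,.01],[e,-.045,.04],[e,.045,.04],[.06,0,.088]]
def f(p):
    L=loc(p[3]); return np.r_[(proj(T,w(p[:3],L))-t).ravel(),(proj(S,w(p[:3],L[:3]))-s).ravel()]
r=least_squares(f,[.45,.05,1.3,.1],loss="soft_l1")
print(r.x,np.round(r.fun.reshape(-1,2),1).tolist());p=r.x[:3]
print("knob",w(p,[[.06,0,.076]]))
for c,g,l in((T,ft,[[720,283],[722,225],[720,265],[535,175],[543,145],[487,180],[512,180]]),(S,fs,[[270,435],[300,445],[368,290],[350,290],[392,290],[368,345]])):
    print(np.round(inv(p,atz(c,g(l),.035))*1000).tolist())
for n,c in(("top",T),("side",S)):
  for q in("dish_a","beaker"):
    for d in cut_out(n,q): print(n,q,round(d["conf"],2),np.round(atz(c,[d["bbox"][:2]],.016 if q=="dish_a" else .1)*1000).tolist(),np.round(inv(p,atz(c,[d["bbox"][:2]],.016))*1000).tolist())
E
python3 fit.py
```

```text
[ 0.51620448 -0.03861268  1.2787727   0.09975721] [[0.3, -0.9], [-0.7, 0.8], [-0.0, 0.2], [-0.4, 0.3], [1.9, -1.1], [0.6, -0.1], [-0.8, -1.3], [-0.3, 0.4]]
knob [[0.53347793 0.01884712 0.076     ]]
[[-1.0, -44.0, 35.0], [4.0, -67.0, 35.0], [0.0, -51.0, 35.0], [84.0, -66.0, 35.0], [84.0, -79.0, 35.0], [103.0, -58.0, 35.0], [93.0, -61.0, 35.0]]
[[5.0, -46.0, 35.0], [2.0, -58.0, 35.0], [88.0, -67.0, 35.0], [87.0, -60.0, 35.0], [90.0, -76.0, 35.0], [58.0, -73.0, 35.0]]
top dish_a 0.87 [[669.0, -62.0, 16.0]] [[21.0, -153.0, 16.0]]
top dish_a 0.72 [[718.0, 75.0, 16.0]] [[167.0, -161.0, 16.0]]
top dish_a 0.63 [[403.0, 83.0, 16.0]] [[84.0, 143.0, 16.0]]
side dish_a 0.7 [[718.0, 62.0, 16.0]] [[154.0, -165.0, 16.0]]
side dish_a 0.67 [[675.0, -76.0, 16.0]] [[10.0, -162.0, 16.0]]
side dish_a 0.57 [[388.0, 72.0, 16.0]] [[69.0, 154.0, 16.0]]
side beaker 0.69 [[680.0, 190.0, 100.0]] [[384.0, -76.0, 16.0]]
side beaker 0.38 [[482.0, -171.0, 100.0]] [[-76.0, 22.0, 16.0]]
```

Call:
step_arm(series=[0, 0, -55, -10.5, 0, 0, -55, -10.5, 0, 0, -55, -10.5, 0, 0, -55, -10.5, 0, 0, -50, -10.5, 0, 0, -20, -5.2, 0, 0, 0, 0], claw=0)

```text
t: 1.98
position: [0.1679, -0.6024, 0.5051]
tool_rot: [0.803, 0.597, -0.001, 0.001]
ft_force: [0.5, 0.3, -0.7]
opening: 0.0908
```

```bash
cat > st.py <<'E'
from h import *
from scipy.spatial.transform import Rotation as R
p=(0.51620448,-0.03861268,1.2787727)
o=readout.get_obs();M=R.from_quat(o["tool_rot"]).as_matrix()
g=w(p,[[.06,0,.057]])[0]
print("t",o["t"],"pos",o["position"],"xang",np.degrees(np.arctan2(M[1,0],M[0,0])),"target",np.degrees(p[2]),"z",M[:,2])
print("to knob tool mm",np.round(M.T@(g-o["position"])*1000,1),"local",inv(p,o["position"][None])*1000)
print("F local",R.from_euler('z',-p[2]).apply(o["ft_force"]).round(2),"op",o["opening"],"qd",o["qpos"].round(2))
E
python3 st.py
```

```text
t 1.975 pos [ 0.16785864 -0.60240886  0.50510697] xang 73.24044542341214 target 73.26827866654897 z [ 4.50111803e-04 -2.65303143e-03 -9.99996379e-01]
to knob tool mm [701.4 170.4 446.6] local [[-640.21243591  171.28629252  505.10696658]]
F local [ 0.41 -0.37 -0.7 ] op 0.09082528660534048 qd [-1.39  0.38  0.77 -0.    1.98 -1.1 ]
```

Call:
step_arm(series=[39, 9.5, 0, 0, 39, 9.5, 0, 0, 39, 9.5, 0, 0, 39, 9.5, 0, 0, 39, 9.5, 0, 0, 39, 9.5, 0, 0, 39, 9.5, 0, 0, 39, 9.5, 0, 0, 39, 9.5, 0, 0])

```text
t: 3.1
position: [0.3509, -0.289, 0.5023]
tool_rot: [0.803, 0.596, -0.0, -0.001]
ft_force: [0.1, -0.1, 0.7]
opening: 0.0912
```

Call:
step_arm(series=[39, 9.5, 0, 0, 39, 9.5, 0, 0, 39, 9.5, 0, 0, 39, 9.5, 0, 0, 39, 9.5, 0, 0, 39, 9.5, 0, 0, 39, 9.5, 0, 0, 39, 9.5, 0, 0, 39, 9.5, 0, 0, 0, 0, 0, 0])

```text
t: 4.35
position: [0.534, 0.023, 0.5017]
tool_rot: [0.802, 0.597, -0.001, -0.001]
ft_force: [-1.1, 0.3, -0.2]
opening: 0.0914
```

```bash
python3 st.py
```

```text
t 4.35 pos [0.53402372 0.02298963 0.50165635] xang 73.28519767993463 target 73.26827866654897 z [-3.21291547e-03  5.72507607e-04 -9.99994675e-01]
to knob tool mm [ -4.    2.1 444.7] local [[ 64.12426358   0.66990064 501.656349  ]]
F local [-0.06  1.15 -0.18] op 0.09142776532314817 qd [-0.07  0.22  1.01  0.    1.91  0.22]
```

Call:
step_arm(series=[-2, 0, 50, 0, -2, 0, 50, 0, 0, 0, 50, 0, 0, 0, 50, 0, 0, 0, 50, 0, 0, 0, 50, 0, 0, 0, 50, 0, 0, 0, 20, 0, 0, 0, 0, 0])

```text
t: 5.48
position: [0.5304, 0.0167, 0.1322]
tool_rot: [0.803, 0.596, -0.002, -0.001]
ft_force: [0.6, -0.3, 0.9]
opening: 0.0911
```

```bash
python3 st.py; python3 - <<'E'
from h import *
t=cam("top")["image"];s=cam("side")["image"]
a=cv2.resize(t[140:320,220:400],(540,540),interpolation=cv2.INTER_CUBIC)
b=cv2.resize(s[120:300,180:360],(540,540),interpolation=cv2.INTER_CUBIC)
cv2.imwrite("pics/c.png",cv2.resize(np.hstack([a,b]),(800,400))[:,:,::-1])
E
```

```text
t 5.475 pos [0.53041588 0.01671091 0.13222695] xang 73.15636536937753 target 73.26827866654897 z [-4.13968692e-03  1.93738022e-04 -9.99991413e-01]
to knob tool mm [ 3.   2.6 75.2] local [[ 57.072704     2.31741585 132.22694698]]
F local [-0.08 -0.67  0.86] op 0.09106067712137264 qd [-0.08  0.46  1.67 -0.    1.01  0.21]
```

View pics/c.png

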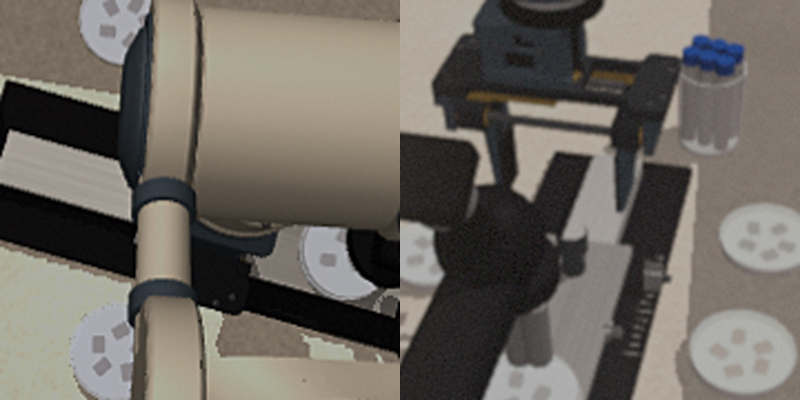

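The side crop shows the open fingers centred over the knob, which is at about (573,250) in the crop. The arm hides the top view, and a big link lies on the microscope side. I'll check its clearance before going lower.

```bash
python3 - <<'E'
from h import *
s=cam("side")["image"];t=cam("top")["image"]
cv2.imwrite("pics/d.png",cv2.resize(np.hstack([s,t]),(800,300),interpolation=cv2.INTER_AREA)[:,:,::-1])
E
```

```text
(no output)
```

View pics/d.png

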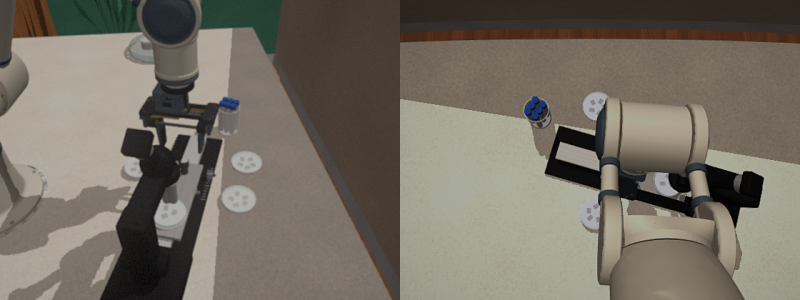

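```bash
python3 - <<'E'
from h import *
T=cam("top");S=cam("side");p=(0.51620448,-0.03861268,1.2787727)
for z in(.35,.4,.45,.5,.55):
    print(z,"side disc",atz(S,[[235,25]],z).round(3),"cyl right end, left end",atz(T,[[427,196],[285,188]],z).round(3).tolist())
print(atz(S,[[190,200]],.37), "scope head top?", inv(p,atz(S,[[190,200]],.37)))
E
```

```text
0.35 side disc [[0.515 0.342 0.35 ]] cyl right end, left end [[0.552, -0.121, 0.35], [0.565, 0.079, 0.35]]
0.4 side disc [[0.519 0.198 0.4  ]] cyl right end, left end [[0.543, -0.101, 0.4], [0.555, 0.082, 0.4]]
0.45 side disc [[0.523 0.055 0.45 ]] cyl right end, left end [[0.534, -0.082, 0.45], [0.545, 0.085, 0.45]]
0.5 side disc [[ 0.527 -0.089  0.5  ]] cyl right end, left end [[0.525, -0.062, 0.5], [0.535, 0.089, 0.5]]
0.55 side disc [[ 0.531 -0.232  0.55 ]] cyl right end, left end [[0.516, -0.043, 0.55], [0.525, 0.092, 0.55]]
[[ 0.4674672  -0.24226533  0.37      ]] scope head top? [[-0.20906168 -0.01195581  0.37      ]]
```

Call:
step_arm(series=[2, 1, 10, 0, 0, 0, 10, 0, 0, 0, 10, 0, 0, 0, 10, 0, 0, 0, 0, 0])

```text
t: 6.4
position: [0.5334, 0.0189, 0.093]
tool_rot: [0.802, 0.597, -0.001, -0.001]
ft_force: [-0.2, 0.0, 1.0]
opening: 0.091
```

Call:
step_arm(series=[0, 0, 10, 0, 0, 0, 10, 0, 0, 0, 8, 0, 0, 0, 7, 0, 0, 0, 0, 0])

```text
t: 7.02
position: [0.5337, 0.0188, 0.0584]
tool_rot: [0.802, 0.597, -0.0, -0.0]
ft_force: [-0.3, -0.1, 0.7]
opening: 0.0911
```

```bash
python3 st.py;  python3 - <<'E'
from h import *
s=cam("side")["image"]
cv2.imwrite("pics/e.png",cv2.resize(s[100:300,140:340],(600,600),interpolation=cv2.INTER_CUBIC)[:,:,::-1])
E
```

```text
t 7.025 pos [0.53369551 0.01883647 0.05837299] xang 73.27442789032676 target 73.26827866654897 z [-9.07955773e-04  5.79604959e-05 -9.99999586e-01]
to knob tool mm [-0.1 -0.2  1.4] local [[60.05244119 -0.21143788 58.37298836]]
F local [-0.15  0.32  0.71] op 0.09109908547149519 qd [-0.08  0.58  1.73 -0.    0.83  0.22]
```

View pics/e.png

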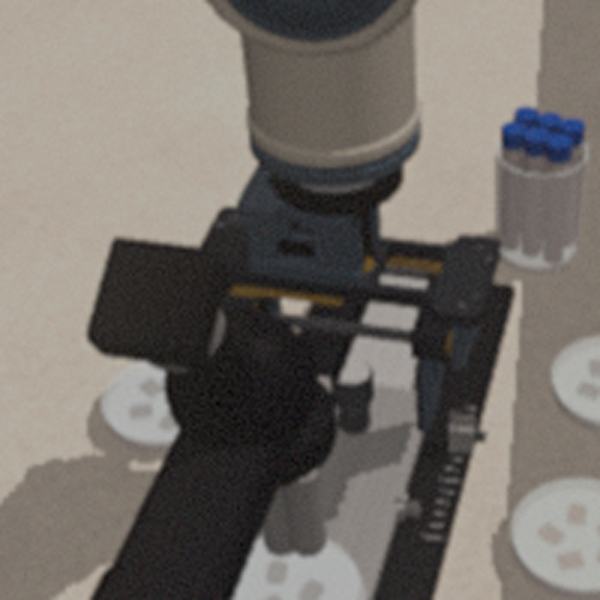

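Both fingers straddle the knob, which is at about (352,400) in the crop, and nothing is touching. Closing.

Call:
step_arm(series=[0, 0, 0, 0, 0, 0, 0, 0, 0, 0, 0, 0, 0, 0, 0, 0, 0, 0, 0, 0, 0, 0, 0, 0], claw=1, newtons=35)

```text
t: 7.82
position: [0.534, 0.0188, 0.0589]
tool_rot: [0.802, 0.597, -0.0, -0.0]
ft_force: [0.5, 0.7, 0.4]
opening: 0.0339
```

```bash
python3 st.py
```

```text
t 7.825 pos [0.53396467 0.01882473 0.05893235] xang 73.27226677214237 target 73.26827866654897 z [-3.98426476e-05  1.39470337e-05 -9.99999999e-01]
to knob tool mm [-0.1 -0.5  1.9] local [[60.11869405 -0.47257894 58.9323512 ]]
F local [ 0.82 -0.28  0.4 ] op 0.03386590426743732 qd [-0.08  0.58  1.73  0.    0.83  0.22]
```

Opening is 33.9 mm, so the fingers are still closing (the knob is 28 mm).

Call:
step_arm(series=[0, 0, 0, 0, 0, 0, 0, 0, 0, 0, 0, 0])

```text
t: 8.2
position: [0.5338, 0.0189, 0.0589]
tool_rot: [0.802, 0.597, -0.0, -0.0]
ft_force: [-2.0, 2.4, 2.1]
opening: 0.0268
```

```bash
python3 st.py
```

```text
t 8.2 pos [0.53380009 0.01887207 0.05889986] xang 73.27439873582935 target 73.26827866654897 z [-3.22078014e-04  6.39649156e-05 -9.99999946e-01]
to knob tool mm [-0.1 -0.3  1.9] local [[60.11664515 -0.30134224 58.89986081]]
F local [1.66 2.64 2.06] op 0.02679316798884787 qd [-0.08  0.58  1.73  0.    0.84  0.22]
```

Call:
step_arm(series=[0, 0, -3, 0, 0, 0, -3, 0, 0, 0, -3, 0, 0, 0, -3, 0, 0, 0, 0, 0])

```text
t: 8.82
position: [0.5337, 0.0188, 0.071]
tool_rot: [0.802, 0.597, -0.0, -0.0]
ft_force: [-2.6, -0.3, -8.7]
opening: 0.0273
```

```bash
python3 st.py
```

```text
t 8.825 pos [0.5337338  0.01883702 0.07101713] xang 73.27531197898405 target 73.26827866654897 z [-3.43720855e-04 -1.37965959e-05 -9.99999941e-01]
to knob tool mm [-0.1 -0.2 14. ] local [[60.0639985  -0.24794939 71.01713466]]
F local [-0.99  2.4  -8.67] op 0.027261418899213616 qd [-0.08  0.56  1.72 -0.    0.86  0.22]
```

Call:
step_arm(series=[0, 0, -1, 0, 0, 0, -1, 0, 0, 0, 0, 0])

```text
t: 9.2
position: [0.5337, 0.0188, 0.0729]
tool_rot: [0.802, 0.597, -0.0, -0.0]
ft_force: [-2.1, -0.3, -10.2]
opening: 0.027
```

Call:
step_arm(series=[0, 0, -0.6, 0, 0, 0, 0, 0])

```text
t: 9.45
position: [0.5337, 0.0188, 0.0732]
tool_rot: [0.802, 0.597, -0.0, -0.0]
ft_force: [-2.0, -2.3, -17.8]
opening: 0.027
```

```bash
python3 st.py
```

```text
t 9.45 pos [0.53370004 0.0187831  0.0731914 ] xang 73.27441664857092 target 73.26827866654897 z [-7.10161330e-04 -9.74470167e-06 -9.99999748e-01]
to knob tool mm [ 0.  -0.2 16.2] local [[60.00263803 -0.23114227 73.19140381]]
F local [ -2.74   1.29 -17.77] op 0.026992498978304254 qd [-0.08  0.55  1.72 -0.    0.87  0.22]
```

Lift force jumped from 10 N to 18 N at 14.3 mm, so the plunger is on its upper stop. I'll grip harder and draw the carriage.

Call:
step_arm(series=[0, 0, 0, 0, 4, 0, 0, 0, 8, 0, 0, 0, 10, 0, 0, 0, 10, 0, 0, 0, 10, 0, 0, 0, 10, 0, 0, 0, 6, 0, 0, 0, 2, 0, 0, 0, 0, 0, 0, 0], newtons=50)

```text
t: 10.7
position: [0.5512, 0.0769, 0.0733]
tool_rot: [0.802, 0.597, -0.0, -0.0]
ft_force: [-0.0, -3.4, -24.7]
opening: 0.0265
```

```bash
python3 st.py; python3 - <<'E'
from h import *
s=cam("side");t=cam("top")
for n in("side","top"):
  for q in("pointer","mark","knob"): print(n,q,[(round(d["conf"],2),np.round(d["bbox"],1).tolist()) for d in cut_out(n,q)])
cv2.imwrite("pics/f.png",cv2.convertScaleAbs(cv2.resize(s["image"][190:290,245:325],(640,800),interpolation=cv2.INTER_CUBIC),alpha=1.6)[:600,:,::-1])
cv2.imwrite("pics/f2.png",t["image"][:,:,::-1])
E
```

```text
t 10.7 pos [0.55119461 0.07694729 0.07331788] xang 73.30541566798139 target 73.26827866654897 z [-3.48605201e-04  1.01550779e-04 -9.99999934e-01]
to knob tool mm [-60.7  -0.3  16.3] local [[120.74087538  -0.24010964  73.31788168]]
F local [ -3.22  -0.92 -24.68] op 0.026519299064995224 qd [0.03 0.58 1.66 0.   0.9  0.32]
side pointer [(0.85, [254.8, 255.4, 69.5, 109.2]), (0.5, [228.8, 299.1, 170.0, 237.9])]
side mark []
side knob [(0.52, [263.1, 206.3, 9.9, 7.8])]
top pointer [(0.86, [333.9, 244.4, 90.9, 34.5])]
top mark [(0.47, [336.0, 243.9, 90.8, 33.1])]
top knob []
```

View pics/f.png

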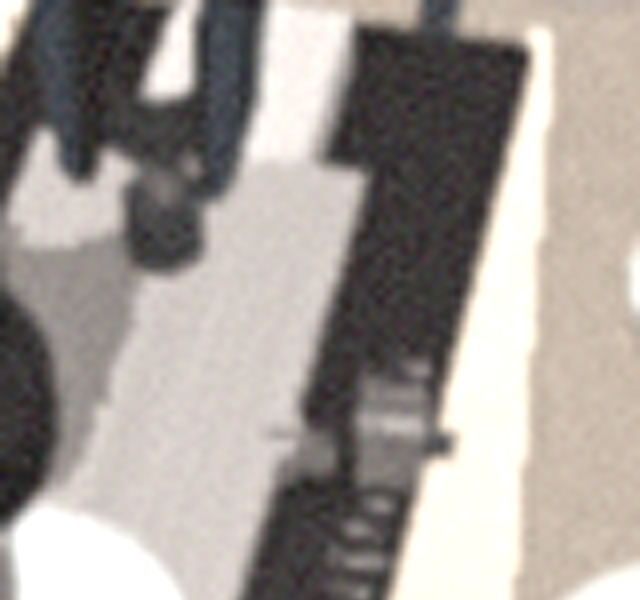

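Pointer is at about (315,455) in the crop and the marker block at about (390,430). By the top view the mark is about 84 mm out, and the carriage is at 60.7 mm. I'll draw further, then look at an averaged picture.

Call:
step_arm(series=[3, 0, 0, 0, 6, 0, 0, 0, 6, 0, 0, 0, 3, 0, 0, 0, 1, 0, 0, 0, 0, 0, 0, 0])

```text
t: 11.85
position: [0.5566, 0.0949, 0.0733]
tool_rot: [0.802, 0.597, -0.0, -0.0]
ft_force: [-1.5, -3.5, -24.2]
opening: 0.0267
```

```bash
python3 st.py; cat > av.py <<'E'
from h import *
import sys
N=12; L=[cam("side") for _ in range(N)]; S=L[0]; im=np.mean([c["image"].astype(float) for c in L],0); np.save("av_%s.npy"%sys.argv[1],im)
o=readout.get_obs();p=(0.51620448,-0.03861268,1.2787727)
d=inv(p,o["position"][None])[0,0]-.06; print("drawn",d*1000)
u0,v0,W,H,k=275,215,40,50,12
a=cv2.resize(im[v0:v0+H,u0:u0+W],None,fx=k,fy=k,interpolation=cv2.INTER_CUBIC)
a=np.clip((a-a.min())*255/np.percentile(a-a.min(),97),0,255).astype(np.uint8)
b=a.copy()
def seg(P,col):
    q=((proj(S,w(p,P))-[u0,v0]+.5)*k-.5).round().astype(int); cv2.polylines(b,[q.reshape(-1,1,2)],True,col,1)
for z in(.035,):
    seg([[d-.002,-.045,z],[d+.002,-.045,z],[d+.002,-.055,z],[d-.002,-.055,z]],(255,0,0))
m=.084
for z in(.01,.04): seg([[m-.007,-.058,z],[m+.007,-.058,z],[m+.007,-.074,z],[m-.007,-.074,z]],(0,255,0))
r=np.hstack([a,b]); cv2.imwrite("pics/g%s.png"%sys.argv[1],cv2.resize(r,(800,500),interpolation=cv2.INTER_AREA)[:,:,::-1])
E
python3 av.py 1
```

```text
t 11.85 pos [0.55658985 0.09486046 0.07328564] xang 73.28622666135709 target 73.26827866654897 z [-4.62485811e-04 -5.05428826e-06 -9.99999893e-01]
to knob tool mm [-79.4  -0.3  16.3] local [[139.44889946  -0.2498944   73.28564478]]
F local [ -3.74   0.41 -24.24] op 0.02671334221277689 qd [0.06 0.58 1.64 0.   0.91 0.35]
drawn 79.3432613212226
```

View pics/g1.png

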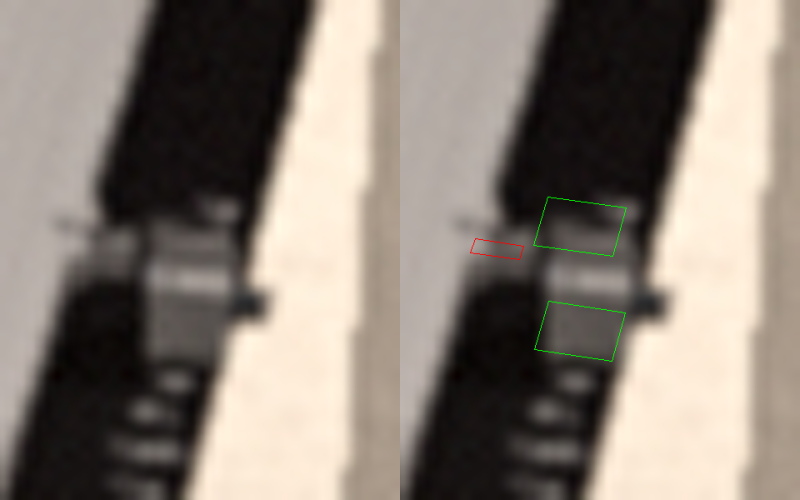

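The picture shows the marker's bright block top at about (190,278), with a darker raised ridge at about (190,240). The pointer finger is at about (110,255), with its black line at about (70,226). I'll zoom with more contrast and a model overlay.

```bash
cat > zoom.py <<'E'
from h import *
import sys
im=np.load("av_%s.npy"%sys.argv[1]); d=float(sys.argv[2])/1000; m=float(sys.argv[3])/1000; du=float(sys.argv[4]); dv=float(sys.argv[5])
S=cam("side");p=(0.51620448,-0.03861268,1.2787727)
u0,v0,W,H,k=277,232,25,25,20
g=(np.clip(im.mean(2),0,150)/150)**.6*255
a=cv2.cvtColor(cv2.resize(g[v0:v0+H,u0:u0+W],None,fx=k,fy=k,interpolation=cv2.INTER_CUBIC).clip(0,255).astype(np.uint8),cv2.COLOR_GRAY2BGR);b=a.copy()
def box(x0,x1,y0,y1,z0,z1,col):
    for z in(z0,z1):
        P=[[x0,y0,z],[x1,y0,z],[x1,y1,z],[x0,y1,z]]
        q=((proj(S,w(p,P))+[du,dv]-[u0,v0]+.5)*k-.5).round().astype(int);cv2.polylines(b,[q.reshape(-1,1,2)],True,col,1)
box(d-.002,d+.002,-.045,-.055,.030,.040,(0,0,255))
box(m-.007,m+.007,-.058,-.074,.010,.030,(0,255,0)); box(m-.002,m+.002,-.058,-.074,.030,.040,(255,255,0))
cv2.imwrite("pics/z%s_%s.png"%(sys.argv[1],sys.argv[3]),cv2.resize(np.hstack([a,b]),(800,400),interpolation=cv2.INTER_AREA))
E
python3 zoom.py 1 79.3 84 1 0
```

```text
(no output)
```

View pics/z1_84.png

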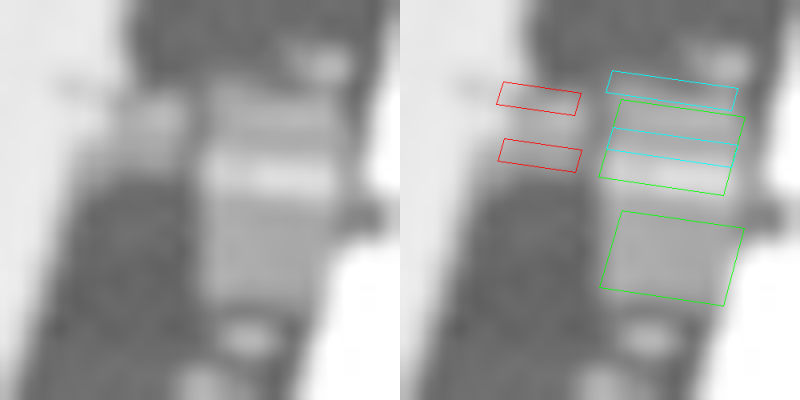

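```bash
python3 - <<'E'
from h import *
from scipy.ndimage import map_coordinates
im=np.load("av_1.npy").mean(2)
S=cam("side");p=(0.51620448,-0.03861268,1.2787727)
# sample on plane z=40 mm, along local x, averaged over y strips; shifted by du=1
xs=np.arange(60,100,1.)
out=[xs]
for ys in([-36,-40],[-48,-50,-52],[-54,-56],[-61,-63],[-65,-67],[-69,-71]):
    pr=[]
    for y in ys:
        q=proj(S,w(p,[[x/1000,y/1000,.04] for x in xs]))+[1,0]
        pr.append(map_coordinates(im,[q[:,1],q[:,0]],order=3))
    out.append(np.mean(pr,0))
print("x  y-38 -50 -55 -62 -66 -70");print("\n".join(" ".join("%4.0f"%v for v in r) for r in np.array(out).T))
E
```

```text
x  y-38 -50 -55 -62 -66 -70
  60  131   37   36   56   79   77
  61  131   39   36   59   78   75
  62  131   42   36   61   77   75
  63  130   46   36   65   77   75
  64  130   49   37   69   79   78
  65  130   54   41   76   85   85
  66  130   59   48   84   93   95
  67  130   64   56   92  101  106
  68  130   68   63   97  106  115
  69  130   72   67   99  107  118
  70  130   75   69   98  105  116
  71  130   78   71   94  100  110
  72  130   80   72   88   94  101
  73  130   81   73   83   87   92
  74  130   83   76   78   81   84
  75  129   83   79   75   77   79
  76  128   82   81   74   77   77
  77  126   80   80   74   79   79
  78  123   77   77   76   82   82
  79  120   73   71   77   83   86
  80  120   69   64   76   81   86
  81  121   65   56   75   77   83
  82  124   60   50   71   71   77
  83  126   55   44   67   63   69
  84  128   50   40   61   55   62
  85  129   46   38   55   49   58
  86  130   42   37   50   46   59
  87  130   39   36   45   46   64
  88  130   38   36   41   46   70
  89  130   36   36   39   47   74
  90  130   36   37   37   48   73
  91  130   36   38   36   49   69
  92  130   36   38   36   48   62
  93  130   36   37   36   46   54
  94  129   36   37   36   43   46
  95  129   36   36   37   40   41
  96  129   36   36   37   37   37
  97  129   35   36   38   36   36
  98  130   35   37   38   36   36
  99  130   36   36   37   36   36
```

```bash
python3 - <<'E'
from h import *
from scipy.ndimage import map_coordinates
p=(0.51620448,-0.03861268,1.2787727)
def prof(im,c,xs,yss,z,sh=(0,0)):
    o=[xs]
    for ys in yss:
        o.append(np.mean([map_coordinates(im,proj(c,w(p,[[x/1000,y/1000,z] for x in xs]))[:,::-1].T+np.array([[sh[1]],[sh[0]]]),order=3) for y in ys],0))
    print(yss);print("\n".join(" ".join("%4.0f"%v for v in r) for r in np.array(o).T))
S=cam("side");T=cam("top")
print("side bottom, z10"); prof(np.load("av_1.npy").mean(2),S,np.arange(64,92,1.),[[-60,-62],[-65,-67]],.01,(1,0))
t=cv2.imread("pics/top0.png").astype(float).mean(2)
print("top pointer");prof(t,T,np.arange(-10,11,1.),[[-38,-40],[-47,-49],[-51,-53]],.04)
print("top marker");prof(t,T,np.arange(66,106,1.5),[[-56,-57],[-60,-62],[-64,-66],[-68,-70],[-72,-74]],.04)
E
```

```text
side bottom, z10
[[-60, -62], [-65, -67]]
  64   53   47
  65   46   48
  66   43   54
  67   43   65
  68   45   76
  69   47   83
  70   48   82
  71   48   75
  72   47   65
  73   47   55
  74   51   50
  75   57   51
  76   65   57
  77   72   64
  78   77   70
  79   79   74
  80   80   76
  81   79   77
  82   79   77
  83   78   76
  84   78   76
  85   78   76
  86   79   76
  87   79   76
  88   79   76
  89   78   76
  90   77   75
  91   77   74
top pointer
[[-38, -40], [-47, -49], [-51, -53]]
 -10  123    5   11
  -9  123    6   12
  -8  123    1   11
  -7  123    3   11
  -6  122   35   12
  -5  123   78    6
  -4  124   92   -2
  -3  125   82    8
  -2  124   75   35
  -1  123   69   49
   0  120   60   39
   1  120   68   46
   2  125   95   81
   3  126  105   94
   4  123   93   60
   5  121   84   22
   6  122   81    8
   7  122   65    6
   8  123   37    7
   9  123   13   10
  10  123    1   13
top marker
[[-56, -57], [-60, -62], [-64, -66], [-68, -70], [-72, -74]]
  66    6   -4   11  126  176
  68   12   11   -1  108  180
  69   11    8   -1  125  181
  70    9   35    6  137  181
  72   43   95   48  121  176
  74   50   50   31   98  183
  75    2  -15   -4   90  184
  76    2   29   44  104  131
  78   31  117   92  143  117
  80   40  112   81  107  137
  81   33   73   87   69  125
  82   35   44   57   67   58
  84   33   56   47   89   27
  86   30  110  117  125   86
  87   30  134  134  127  123
  88   30  144  130  133  135
  90   38  123  130  103  138
  92   65   99  100   72  164
  93   52   60   33   98  183
  94    2    8   -0  130  180
  96    5    6    5  126  177
  98   12    8   -2  106  177
  99   14    4    1  115  177
 100   43   51   54  149  175
 102   62  112   86  141  177
 104   36   42   22   93  180
 105    8   -9   -4  106  181
```

Both views agree. The top view puts the ridge's line at about 83.2 mm and the pointer's zero at +0.3 mm. The side view puts the block centre at about 83 mm with the pointer line at 79.5 mm. About 3.6 mm is left.

Call:
step_arm(series=[1.8, 0, 0, 0, 1.8, 0, 0, 0, 0, 0, 0, 0, 0, 0, 0, 0])

```text
t: 13.15
position: [0.5576, 0.0982, 0.0733]
tool_rot: [0.802, 0.597, -0.0, -0.0]
ft_force: [-2.8, -3.5, -24.5]
opening: 0.0267
```

```bash
python3 st.py; python3 av.py 2; python3 zoom.py 2 83 83 1 0; python3 - <<'E'
from h import *
from scipy.ndimage import map_coordinates
p=(0.51620448,-0.03861268,1.2787727);S=cam("side");im=np.load("av_2.npy").mean(2);xs=np.arange(66,93,1.);o=[xs]
for y in(-38,-40,-52,-55,-61,-64): 
    q=proj(S,w(p,[[x/1000,y/1000,.04] for x in xs]))+[1,0];o.append(map_coordinates(im,[q[:,1],q[:,0]],order=3))
print("\n".join(" ".join("%4.0f"%v for v in r) for r in np.array(o).T))
E
```

```text
t 13.15 pos [0.55764237 0.09824254 0.07332565] xang 73.2851161098394 target 73.26827866654897 z [-3.55043708e-04 -2.41401999e-05 -9.99999937e-01]
to knob tool mm [-83.   -0.3  16.3] local [[142.9908009   -0.28419047  73.32564513]]
F local [ -4.13   1.73 -24.5 ] op 0.026725482317962422 qd [0.07 0.59 1.64 0.   0.92 0.36]
drawn 82.97141146110054
  66  131  131   35   37   72   96
  67  131  131   36   38   80  101
  68  131  131   39   41   87  104
  69  130  131   45   47   92  104
  70  131  131   53   54   93  101
  71  131  131   60   60   90   96
  72  131  132   65   66   85   90
  73  131  131   69   70   80   85
  74  131  131   72   74   75   81
  75  131  132   73   76   71   78
  76  130  132   75   78   70   78
  77  130  131   77   79   71   79
  78  130  131   78   81   72   81
  79  130  129   77   82   74   81
  80  130  126   75   81   74   79
  81  129  122   72   77   74   75
  82  128  118   68   71   71   70
  83  127  115   64   63   68   65
  84  127  115   59   56   62   59
  85  127  117   54   49   57   54
  86  128  121   49   43   51   48
  87  129  125   45   39   46   44
  88  130  129   41   37   41   41
  89  131  131   39   36   38   40
  90  131  131   38   36   36   39
  91  131  132   37   36   36   39
  92  131  131   37   37   36   39
```

View pics/z2_83.png

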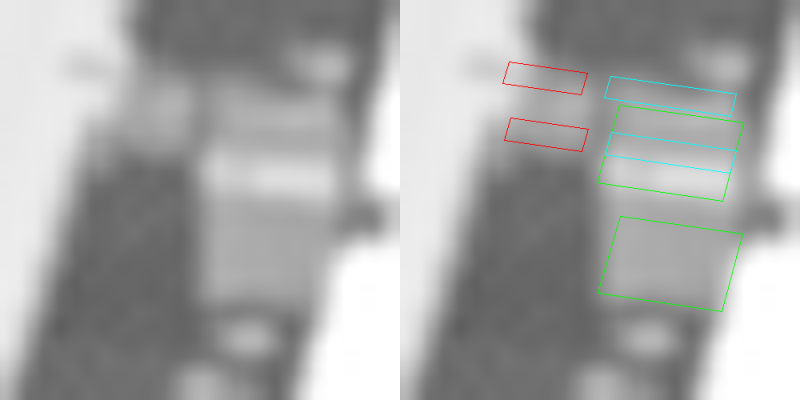

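The zoom shows the pointer finger (top edge at about (150,75)) in line with the ridge (at about (265,95)), allowing for the view's slant. In the profiles, the bumps are at 79.0 and 79.3 mm and the far edges agree within about 1 mm. Lift force is steady at 24.5 N, so the plunger is still on its stop.

```bash
python3 -c "
from cell import manip,readout
o=readout.get_obs();print(o['t'],o['position'],o['ft_force'],o['opening']);print(manip.sign_off())"
```

```text
13.85 [0.557593   0.09821879 0.0732919 ] [ -1.75395597  -3.27550221 -24.88545104] 0.026803552375175656
the job is handed in; nothing more can be done
None
```

I lifted the plunger fully up by its knob and drew the carriage out 83 mm to the marker. I handed the job in at 13.9 s with the hand still holding it there.

- **Plunger:** it is on its upper stop. The hand rose about 14.4 mm, and the lift force jumped from 10 N to 18 N when it reached the stop. Height stayed at 73.3 mm and force at about 24.5 N through the whole draw, so there was no sign of slipping. The grip is 50 N with 26.8 mm between the fingers.
- **Pointer and marker:** in the last side pictures they agree within about 0.5–1 mm, by both the pointer's line and the edges of finger and ridge. The top view taken before the move put the marker 82.9–83.6 mm from the pointer's start.
- **Limits of the checks:** the arm hides the rail from the top camera, so the final alignment rests on the side camera and the measured hand position. My first rough estimates of the marker ran from 84 to 90 mm, and I refined them from brightness profiles.
- **Bystanders:** the measured forces showed no unexpected contact, but I did not re-measure the dishes, beaker or marker at the end.

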